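Shift change: four bench items back into their own holders

TASK

The shift is over: put the four things that were left out along the front of the bench back into the holders made for them, in the row behind. Stand the solvent bottle in its drip cup, the eye loupe in its small cup and the timer squarely in its cradle, and lay the folding hex-key set across both saddles of its rest, centred; each must sit fully down, the same way up as now. Set things down rather than dropping them, and keep the bottle upright all the way.

Things in the scene. Friction and masses are not known exactly. Their poses are not given: they have to be found in the camera images.
- solvent_bottle: standing pump bottle, clear body of 60 mm diameter with a blue collar and a grey dish top, 122 mm tall, 0.11 to 0.22 kg; take it round the straight body, which runs from 10 to 95 mm above its foot. Origin: centre of the underside; z up. Loose.
- loupe: eye loupe, a black round barrel 36 mm tall that stands on its wide end (a white rim, 36 mm diameter) and narrows a little towards the top, 0.05 kg; take it round the barrel in its upper half. Origin: centre of the underside; z up. Loose.
- timer: small grey box-shaped bench timer with a dark display, standing, 32 mm deep (its x) by 58 mm wide (its y) by 45 mm tall, 0.04 to 0.09 kg. Origin: centre of the underside; the display looks to its -x; z up. Easily taken across the 32 mm, in its upper half. Its yaw is within 0.4 rad of pi/4. Loose.
- hexkey_set: red folding hex-key set lying flat, a bar 30 mm wide (its x) by 90 mm long (its y) by 18 mm high, 0.07 kg. Origin: centre of the underside; z up. Take it across the 30 mm at the middle of its length. Its yaw is within 0.4 rad of pi/4. Loose.
- drip_cup: the bottle's drip cup: wide round bright steel cup, 93 mm over the rim, 28 mm high, fixed. Its floor lies 5 mm above the bench and is 74 mm wide; the wall flares to 88 mm inside at the rim. Origin: centre of the underside; z up.
- loupe_cup: the loupe's cup: small round black plastic cup, 66 mm over the rim, 18 mm high, fixed. Its floor lies 5 mm above the bench and is 48 mm wide; the wall flares to 60 mm inside at the rim. Origin: centre of the underside; z up.
- timer_cradle: timer cradle: rectangular black plastic plate, 62 mm (its x) by 88 mm (its y), top 5 mm above the bench, with four flared lips 19 mm high along its sides; fixed. Floor between the lips 44 (x) by 70 mm (y), 54 by 80 mm at the lips' top; the timer stands on it with its 58 mm side along y. Origin: centre of the underside; z up. Yaw pi/4 +-0.3 rad.
- hexkey_rest: hex-key rest: dark steel plate, 66 (its x) by 86 mm (its y), top 5 mm above the bench, with two black 10 mm thick U saddles across it at y = +34 and -34 mm; fixed. The set lies along y on both saddles: seats 10 mm above the bench, 43 mm wide between cheeks that flare to 52 mm, 25 mm above the bench. 58 mm between saddles free for fingers. Origin: centre of underside. Yaw pi/4 +-0.3 rad.
Not all that is in view belongs to the job. What is shaped like the timer but purple is not meant. There is more than one size of the loupe; the one meant has the size given above.

How it is judged:
By the outcome, as a careful person would: the job done as asked, in the order asked, and still so for the second after the job is handed in, with the robot touching nothing.
It also fails if it takes over 91 s, if anything falls off the work surface, if the arm or the gripper's body presses on something with over 40 N, if the wrist force passes 120 N, or if a joint passes its speed limit or range.

ROBOT

A 7-joint arm with a two-finger parallel gripper is mounted at the origin on a cart in front of the work surface, level with it; the furniture and walls round the work are solid. World frame = base frame: x ahead of the robot, y to its left, z up, the work surface at z = 0. Lengths are in m, angles in degrees, forces in N, time in s.
With the tool pointing down it reaches from about 0.425 to 1.025 m from the base axis. Payload 3.6 kg.
Tool frame: the origin (TCP) lies at the very end of the fingers, on their centre line; the grasp point (between the pads) lies 19 mm behind it; x points along the fingers, y is the direction in which the jaws open and shut, and the axes are right-handed (so a half turn about x gives the same grasp; the last joint's range is limited). The gripper opens to 85 mm and grips with 20 to 120 N. Pads are 22 mm wide; open, the fingers measure 114 mm over their backs; the gripper's body (76 mm by 85 mm) begins 54 mm behind the grasp point. The pads swing forward as they close: fully open they stand 13 mm farther back than shut.
Start: joints at [-75.143, 33.873, 2.773, 92.16, -1.908, 54.013, -1.931], TCP at [0.251, 0.68, 0.231] pointing down, gripper open.
Joint ranges: [-153.93, 153.93], [-27.13, 128.08], [-72.61, 78.16], [10.71, 143.7], [-87.88, 267.88], [4.46, 118.87], [-176.78, 176.78]. Speed limits (degrees/s): [147.25, 147.25, 180, 180, 180, 180, 180].

INTERFACE

Orientations are given as [roll, pitch, yaw] about the fixed x, y, z axes, in that order (R = Rz(yaw) Ry(pitch) Rx(roll)).
In Python, from workcell import robot gives the robot as it stands.
- The arm moves only by the shell command python3 -m pendant 'ROWS' [FORCE]. ROWS is JSON, a list of rows, each a list of 7 numbers: the shift along the tool's x, y, z in mm, then the turn, a rotation vector about the tool's x, y, z in rad, then the closure in counts, from 0 (fully open) to 255 (shut). A call has exactly 5 rows; each row is the pose to reach, as a shift and turn from the pose commanded when the call began, along the tool's axes at that moment; what a row does not reach only later rows make up. A row lasts 1/12 s, in which the tool goes at most 41.7 mm and 7.16 degrees, less where a joint would pass 70% of its speed; a pose out of reach is approached as far as the arm can. A call with a gripper value outside its range is refused whole. The fingers move at their own pace and stop on an object; FORCE is the grip in N (left out, the last holds). Time passes only in rows, so rows that repeat a pose let the fingers close, or fill a call up. It gives the time, the measured TCP pose, the force and the opening at its end, in the units of the state.
- robot.observe(): the state, without advancing time (a new reading comes with each control period).
- robot.read_camera(name): name is "scene" or "top"; returns the picture (400x640x3 uint8, red, green, blue); there is no depth.
- robot.camera_info(name): a dict with "K" (3x3 intrinsics, pixels), "distortion" ([k1, k2, p1, p2, k3] as OpenCV has them; the pictures are not rectified), "view" (4x4, takes a point from world to camera coordinates). Camera axes: x right, y up, looking along -z (the intrinsics and any distortion apply to the point x, -y, -z); pixel columns grow to the right and rows downward; lengths in m; the calibration is good to about 2 mm. A picture is of the moment at which its call begins. camera_info takes no time and is no camera call.
- robot.sign_off(): hands the job in, once; it reports no verdict.
The state is a dict: "t": time; "qpos": joint angles; "qd": joint speeds; "effort": joint torques, N m; "position": TCP position; "ee_rot": TCP orientation; "wrist_force": force on the tool from outside, world axes, zero at the start; "ft_torque": the same for the moment, N m; "opening": finger opening in m.
Only numpy, scipy, OpenCV 4.12 (cv2) and the standard library are available. Lean on these libraries where they do the work, as an engineer would, in place of code of your own. Each camera call takes 0.05 s, during which the arm holds its last target. There are 200 camera calls.

## Working session

There is one attempt and no reset: what is moved stays moved. The work goes in short steps, Python scripts to look and compute and a shell command to move; the robot and the scene stay as the last step left them, time stands still between calls to the robot, and variables do not carry over. Pictures are saved under pics/ and viewed, about 12 in all and at most 16, crops included, and the job is handed in when it is done.

```bash
ls; mkdir -p pics
python3 - <<'E'
from workcell import robot
import cv2
s=robot.observe(); print({k:s[k] for k in('t','position','ee_rot','wrist_force','opening')})
for n in('scene','top'):
    cv2.imwrite(f'pics/{n}0.png',robot.read_camera(n)[:,:,::-1]); print(n,robot.camera_info(n))
E
```

```text
pics
{'t': 0.0, 'position': array([0.25020952, 0.67955996, 0.23012218]), 'ee_rot': array([ -87.02542868,   89.86949116, -107.23485389]), 'wrist_force': array([-0.62722154,  0.59502687, -0.38181681]), 'opening': 0.08535266337339309}
scene {'K': array([[516.65473339,   0.        , 317.46026308],
       [  0.        , 516.65473339, 200.19754286],
       [  0.        ,   0.        ,   1.        ]]), 'distortion': array([-0.10463484,  0.        ,  0.        ,  0.        ,  0.        ]), 'view': array([[ 0.73241002, -0.68071363,  0.01430117, -0.19958116],
       [ 0.33524404,  0.37882666,  0.86261335, -0.24141078],
       [-0.59261033, -0.62699228,  0.50566162, -0.85697117],
       [ 0.        ,  0.        ,  0.        ,  1.        ]])}
top {'K': array([[443.06149763,   0.        , 324.43479872],
       [  0.        , 443.06149763, 201.99676061],
       [  0.        ,   0.        ,   1.        ]]), 'distortion': array([-0.12162606,  0.        ,  0.        ,  0.        ,  0.        ]), 'view': array([[-0.01798943, -0.99982072,  0.00590903,  0.19939373],
       [ 0.98064264, -0.01649125,  0.19511033, -0.44029744],
       [-0.1949779 ,  0.00930457,  0.9807635 , -0.93997838],
       [ 0.        ,  0.        ,  0.        ,  1.        ]])}
```

View pics/scene0.png

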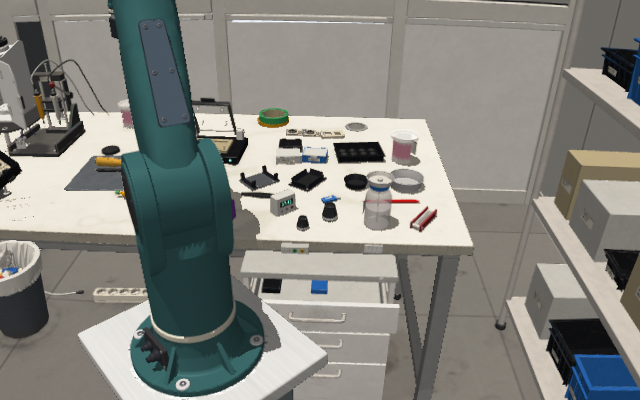

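View pics/top0.png

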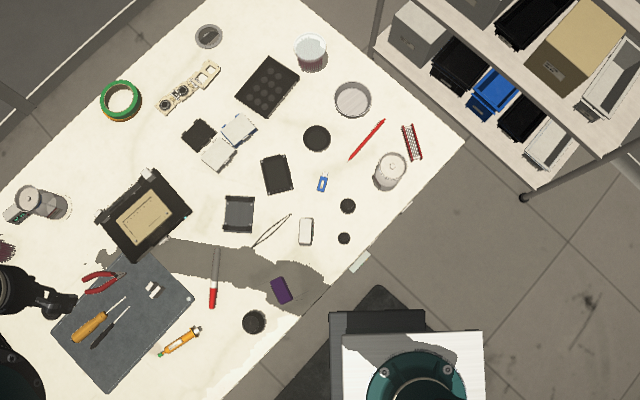

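Run:
```python
import cv2
for n,(x,y,w,h,f) in {'top':(210,70,250,180,3.2),'scene':(230,155,220,90,3.6)}.items():
    im=cv2.imread(f'pics/{n}0.png')[y:y+h,x:x+w]
    im=cv2.resize(im,None,fx=f,fy=f,interpolation=cv2.INTER_CUBIC)
    for k in range(0,w,20):
        cv2.line(im,(int(k*f),0),(int(k*f),6),(0,0,255),1);cv2.putText(im,str(x+k),(int(k*f),16),0,.33,(0,0,255))
    for k in range(0,h,20):
        cv2.line(im,(0,int(k*f)),(6,int(k*f)),(0,0,255),1);cv2.putText(im,str(y+k),(8,int(k*f)+4),0,.33,(0,0,255))
    cv2.imwrite(f'pics/{n}0c.png',im)
```

```text
(no output)
```

View pics/top0c.png

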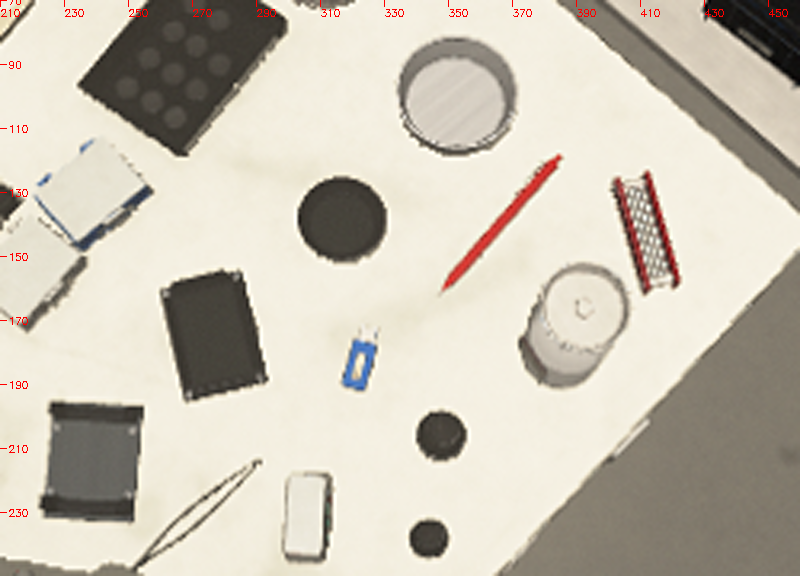

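View pics/scene0c.png

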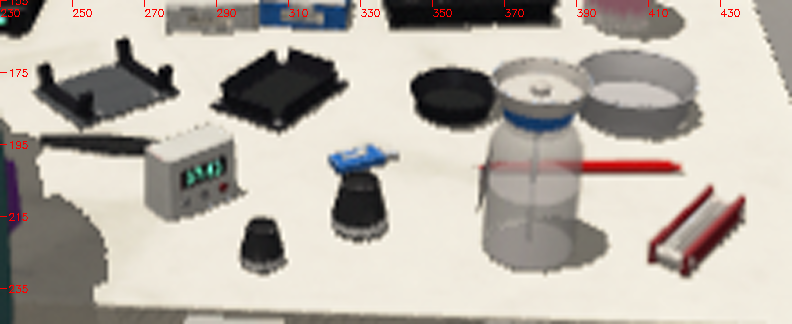

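```bash
cat > h.py <<'E'
import numpy as np,cv2
from workcell import robot
from scipy.optimize import least_squares
F=np.diag([1,-1,-1.])
def cam(n):
    i=robot.camera_info(n);V=np.array(i['view']);return np.array(i['K']),np.array(i['distortion']),F@V[:3,:3],F@V[:3,3]
C={n:cam(n) for n in('scene','top')}
def proj(n,P):
    K,d,R,t=C[n];return cv2.projectPoints(np.atleast_2d(np.float64(P)),cv2.Rodrigues(R)[0],t,K,d)[0][:,0]
def plane(n,px,z):
    K,d,R,t=C[n];u=cv2.undistortPoints(np.float64(px).reshape(-1,1,2),K,d)[:,0]
    r=np.c_[u,np.ones(len(u))]@R;o=-R.T@t
    return o+r*((z-o[2])/r[:,2])[:,None]
def tri(a,b):
    f=lambda P:np.r_[proj('top',P)[0]-a,proj('scene',P)[0]-b]
    s=least_squares(f,plane('top',[a],.03)[0]);return s.x,np.abs(s.fun).max()
E
python3 - <<'E'
from h import *
np.set_printoptions(precision=4,suppress=True)
T=lambda p:np.float64(p)/3.2+[210,70]
S=lambda p:np.float64(p)/3.6+[230,155]
pairs={'bottle top':((584,307),(541,90)),'loupeL top':((442,432),(359,184)),'loupeS top':((430,535),(263,225)),
'drip rim':((458,97),(637,79)),'lcup rim':((343,219),(454,92)),
'timer top c1':((290,474),(205,125)),'timer top c2':((328,476),(238,140)),'timer c3':((322,560),(181,170)),'timer c4':((284,558),(146,150)),
'hex a':((614,181),(713,187)),'hex b':((650,173),(745,198)),'hex c':((679,284),(688,270)),'hex d':((647,292),(652,250)),
'cradle a':((163,290),(290,50)),'cradle b':((240,270),(348,86)),'cradle c':((267,380),(278,129)),'cradle d':((187,399),(213,100)),
'rest a':((51,403),(124,40)),'rest b':((143,407),(172,68)),'rest c':((134,521),(92,95)),'rest d':((42,517),(42,66))}
for k,(a,b) in pairs.items():
    P,e=tri(T(a),S(b)); print(k,P,round(e,2))
for nm,pts,z in [('timer',[(290,474),(328,474),(322,560),(284,558)],.045),('hex',[(614,181),(650,173),(679,284),(647,292)],.018),('cradle',[(163,290),(240,270),(267,380),(187,399)],.012),('rest',[(51,403),(143,407),(134,521),(42,517)],.025),
 ('drip',[(399,97),(517,97),(458,37),(458,155)],.028),('lcup',[(298,219),(387,219),(343,176),(343,261)],.018),('LL',[(417,435),(466,435),(442,410),(442,460)],.018),('LS',[(411,538),(448,538),(430,519),(430,557)],.014),('bottle dish',[(540,307),(629,307),(584,263),(584,350)],.12)]:
    p=plane('top',T(pts),z)[:,:2]; print(nm,p.mean(0),[np.round(np.linalg.norm(p[i]-p[j])*1e3,1) for i,j in((0,1),(1,2),(2,3),(3,0),(0,2),(1,3))], [round(float(np.degrees(np.arctan2(*(p[j]-p[i])[::-1]))),1) for i,j in((1,2),(0,3))])
print(plane('scene',[S((263,270)),S((242,263)),S((284,263)),S((332,230)),S((388,230))],0))
E
```

```text
bottle top [0.5038 0.0486 0.1141] 0.25
loupeL top [0.4383 0.1384 0.0329] 0.21
loupeS top [0.3663 0.1487 0.0274] 0.01
drip rim [0.6938 0.1177 0.0273] 0.76
lcup rim [0.6016 0.2062 0.0146] 0.34
timer top c1 [0.406  0.2464 0.0433] 1.39
timer top c2 [0.4065 0.2187 0.043 ] 0.01
timer c3 [0.353  0.2207 0.0396] 2.35
timer c4 [0.3516 0.2485 0.0434] 0.7
hex a [0.6313 0.0021 0.0142] 0.81
hex b [ 0.6348 -0.0234  0.0167] 0.03
hex c [ 0.5513 -0.0418  0.0065] 0.06
hex d [ 0.5445 -0.0169  0.0119] 0.29
cradle a [0.5531 0.3359 0.0141] 1.62
cradle b [0.5688 0.2828 0.0002] 0.03
cradle c [0.4832 0.2633 0.0041] 0.42
cradle d [0.47   0.3201 0.0087] 0.08
rest a [0.4654 0.4162 0.0221] 0.15
rest b [0.4596 0.3501 0.0267] 0.67
rest c [0.3819 0.352  0.0309] 1.77
rest d [0.386  0.4176 0.0268] 1.74
timer [0.3786 0.234 ] [np.float64(26.1), np.float64(59.3), np.float64(25.9), np.float64(57.9), np.float64(63.2), np.float64(65.0)] [175.3, 175.5]
hex [ 0.5882 -0.0183] [np.float64(28.1), np.float64(87.8), np.float64(24.7), np.float64(88.2), np.float64(91.2), np.float64(92.6)] [-169.5, -167.3]
cradle [0.5168 0.3005] [np.
[... 419 characters left out ...]
p [0.6014 0.2059] [np.float64(65.3), np.float64(46.6), np.float64(65.8), np.float64(46.2), np.float64(47.0), np.float64(45.6)] [43.0, -135.2]
LL [0.4386 0.138 ] [np.float64(34.8), np.float64(24.8), np.float64(36.1), np.float64(25.2), np.float64(25.5), np.float64(25.0)] [41.9, -136.7]
LS [0.3658 0.1482] [np.float64(26.0), np.float64(18.4), np.float64(26.9), np.float64(18.9), np.float64(19.0), np.float64(18.5)] [42.0, -136.3]
bottle dish [0.5028 0.049 ] [np.float64(58.4), np.float64(41.3), np.float64(58.9), np.float64(40.0), np.float64(42.4), np.float64(42.1)] [42.7, -136.9]
[[0.3602 0.1419 0.    ]
 [0.3556 0.1565 0.    ]
 [0.3753 0.139  0.    ]
 [0.4243 0.1471 0.    ]
 [0.4514 0.123  0.    ]]
```

```bash
cat >> h.py <<'E'
from scipy.spatial.transform import Rotation as Ro
def go(x,y,z,jaw=None):
    "shift (mm, tool axes) and turn (rad about tool axes) to a tool-down pose with jaws along world angle jaw (deg)"
    s=robot.observe();R=Ro.from_euler('xyz',s['ee_rot'],degrees=True).as_matrix()
    d=R.T@(np.array([x,y,z])-s['position'])*1e3
    j=np.degrees(np.arctan2(R[1,1],R[0,1])); 
    a=j if jaw is None else jaw+180*round((j-jaw)/180); a=np.radians(a)
    yv=np.array([np.cos(a),np.sin(a),0]);xv=np.array([0,0,-1.]);G=np.c_[xv,yv,np.cross(xv,yv)]
    w=Ro.from_matrix(R.T@G).as_rotvec()
    print('t',round(s['t'],2),'pos',s['position'].round(4),'jaw',j.round(1),'q7',round(s['qpos'][6],1),'open',round(s['opening'],4),'F',np.round(s['wrist_force'],1))
    print('-> shift',d.round(1),'turn',w.round(3),'rows',round(max(np.linalg.norm(d)/41.7,np.degrees(np.linalg.norm(w))/7.16),1))
def box(hx,hy,z0,z1,x,y,yaw):
    c=np.array([[-hx,-hy],[hx,-hy],[hx,hy],[-hx,hy]]);a=np.radians(yaw);r=c@np.array([[np.cos(a),np.sin(a)],[-np.sin(a),np.cos(a)]])+[x,y]
    return [np.c_[r,np.full(4,z)] for z in(z0,z1)]
def circ(r,z,x,y):
    t=np.linspace(0,2*np.pi,40);return np.c_[x+r*np.cos(t),y+r*np.sin(t),0*t+z]
P=dict(bottle=(.5033,.0488),loupe=(.4385,.138),timer=(.379,.234,85.4),hexk=(.589,-.0185,101.6),drip=(.6935,.118),lcup=(.6015,.206),cradle=(.518,.3003,103),rest=(.4225,.385,86.5))
def overlay(fn,names=P):
    m={'bottle':[circ(.03,0,*P['bottle']),circ(.029,.122,*P['bottle'])],'loupe':[circ(.018,0,*P['loupe']),circ(.012,.036,*P['loupe'])],'timer':box(.016,.029,0,.045,*P['timer']),
    'hexk':box(.015,.045,0,.018,*P['hexk']),'drip':[circ(.0465,.028,*P['drip']),circ(.037,.005,*P['drip'])],'lcup':[circ(.033,.018,*P['lcup'])],'cradle':box(.031,.044,0,.005,*P['cradle']),'rest':box(.033,.043,0,.005,*P['rest'])}
    out=[]
    for n,(x,y,w,h,f) in {'top':(215,75,240,180,2),'scene':(235,160,210,85,3.8)}.items():
        im=cv2.cvtColor(robot.read_camera(n),cv2.COLOR_RGB2BGR)[y:y+h,x:x+w]
        f=798/w if n=='scene' else 1.55*2; im=cv2.resize(im,None,fx=f,fy=f,interpolation=cv2.INTER_CUBIC)
        for k in names:
            for c in m[k]: cv2.polylines(im,[np.int32((proj(n,c)-[x,y]+.5)*f*8)],True,(0,255,0) if k in('bottle','loupe','timer','hexk') else (255,0,255),1,cv2.LINE_AA,3)
        out.append(im)
        cv2.imwrite(f'pics/{fn}_{n}.png',im)
E
python3 - <<'E'
from h import *
overlay('ov')
go(*P['bottle'],.2,30)
print(plane('scene',np.float64([(530,245)])/3.6+[230,155],0))
E
```

```text
t 0.2 pos [0.2503 0.6799 0.2306] jaw 69.8 q7 -1.9 open 0.0853 F [-0.8  0.6 -0.6]
-> shift [  31.3 -504.7  455.4] turn [0.694 0.001 0.001] rows 16.3
[[0.50676239 0.04977289 0.        ]]
```

View pics/ov_top.png

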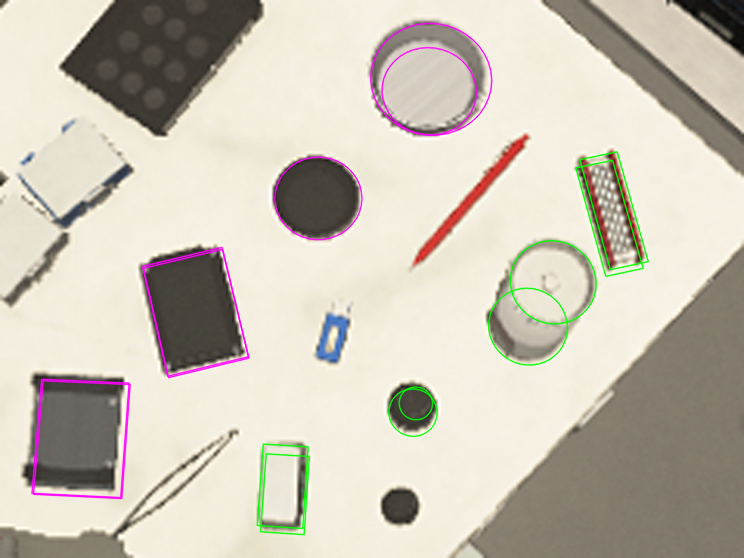

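View pics/ov_scene.png

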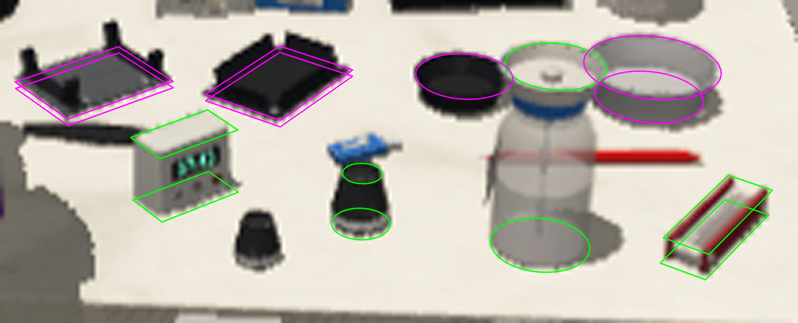

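The overlay matches both views within about 2 mm. It also settles which things are meant:

- **Loupe:** the one at top (348,206) measures about 35.5 mm across. The one at (344,238) is only about 26 mm, so it is the decoy.
- **Timer:** the grey one at (306,232), not the purple one at (281,290).
- **Bottle:** at (391,165), not the pink jar at (310,50).
- **Hex set:** at (412,142), not the red pen at (366,138).
- **Holders:** drip cup (353,100), loupe cup (317,138), cradle (277,175), rest (239,214).

Next I move over the bottle.

```bash
python3 -m pendant '[[1,-25,23,0,0,0,0],[2,-50,46,0,0,0,0],[3,-75,69,0,0,0,0],[4,-100,92,0,0,0,0],[5,-126,114,0,0,0,0]]'
python3 -m pendant '[[1,-25,23,0,0,0,0],[2,-50,46,0,0,0,0],[3,-75,69,0,0,0,0],[4,-100,92,0,0,0,0],[5,-126,114,0,0,0,0]]'
python3 -m pendant '[[1,-25,23,0,0,0,0],[2,-50,46,0,0,0,0],[3,-75,69,0,0,0,0],[4,-100,92,0,0,0,0],[5,-126,114,0,0,0,0]]'
python3 -m pendant '[[1,-25,23,0,0,0,0],[2,-50,46,0,0,0,0],[3,-75,69,0,0,0,0],[4,-100,92,0,0,0,0],[5,-126,114,0,0,0,0]]'
python3 -m pendant '[[0,0,0,0.12,0,0,0],[0,0,0,0.24,0,0,0],[0,0,0,0.36,0,0,0],[0,0,0,0.48,0,0,0],[0,0,0,0.6,0,0,0]]'
python3 -c "
from h import *
go(*P['bottle'],.15,30)"
```

```text
t: 0.62
position: [0.3146, 0.5211, 0.2261]
ee_rot: [-5.9, 90.0, -26.1]
wrist_force: [0.4, -0.5, -1.3]
opening: 0.0857
t: 1.03
position: [0.378, 0.3636, 0.2214]
ee_rot: [45.1, 90.0, 24.9]
wrist_force: [0.7, -0.1, 0.1]
opening: 0.0849
t: 1.45
position: [0.4415, 0.206, 0.2164]
ee_rot: [46.0, 90.0, 25.8]
wrist_force: [0.9, -0.3, -1.0]
opening: 0.0857
t: 1.87
position: [0.5049, 0.0484, 0.2114]
ee_rot: [38.6, 90.0, 18.4]
wrist_force: [1.4, 0.1, 0.5]
opening: 0.0855
t: 2.28
position: [0.5043, 0.0496, 0.2113]
ee_rot: [166.2, 90.0, 111.3]
wrist_force: [0.0, 0.3, -0.3]
opening: 0.0854
t 2.28 pos [0.5043 0.0496 0.2113] jaw 35.0 q7 34.3 open 0.0854 F [ 0.   0.3 -0.3]
-> shift [61.3 -1.3  0.1] turn [ 0.088 -0.    -0.   ] rows 1.5
```

```bash
python3 -m pendant '[[25,-1,0,0.03,0,0,0],[50,-1,0,0.06,0,0,0],[75,-1,0,0.09,0,0,0],[95,-1,0,0.09,0,0,0],[110,-1,0,0.09,0,0,0]]'
python3 -m pendant '[[12,0,0,0,0,0,0],[24,0,0,0,0,0,0],[36,0,0,0,0,0,0],[44,0,0,0,0,0,0],[47,0,0,0,0,0,0]]'
python3 -m pendant '[[0,0,0,0,0,0,60],[0,0,0,0,0,0,110],[0,0,0,0,0,0,150],[0,0,0,0,0,0,150],[0,0,0,0,0,0,150]]' 35
python3 -m pendant '[[0,0,0,0,0,0,150],[0,0,0,0,0,0,150],[0,0,0,0,0,0,150],[0,0,0,0,0,0,150],[0,0,0,0,0,0,150]]' 
python3 -c "
from h import *
go(*P['drip'],.115)
overlay('b1',['drip'])"
```

```text
t: 2.7
position: [0.5028, 0.0494, 0.0997]
ee_rot: [-108.6, 89.9, -168.3]
wrist_force: [0.1, 0.1, 0.6]
opening: 0.0851
t: 3.12
position: [0.503, 0.0492, 0.0533]
ee_rot: [-114.7, 89.9, -174.5]
wrist_force: [-0.0, 0.8, -0.4]
opening: 0.0853
t: 3.53
position: [0.5037, 0.0492, 0.0549]
ee_rot: [64.6, 90.0, 4.8]
wrist_force: [-0.0, -1.2, 1.8]
opening: 0.0592
t: 3.95
position: [0.5037, 0.0492, 0.0548]
ee_rot: [73.1, 90.0, 13.4]
wrist_force: [-1.7, -0.8, 5.2]
opening: 0.0593
t 3.95 pos [0.5037 0.0492 0.0548] jaw 30.2 q7 37.3 open 0.0593 F [-1.7 -0.8  5.2]
-> shift [-60.1 198.7  36.2] turn [-0.     0.    -0.001] rows 5.1
```

```bash
python3 -m pendant '[[-8,0,0,0,0,0,150],[-20,0,0,0,0,0,150],[-36,0,0,0,0,0,150],[-50,0,0,0,0,0,150],[-60,0,0,0,0,0,150]]'
python3 -m pendant '[[0,15,3,0,0,0,150],[0,38,7,0,0,0,150],[0,62,11,0,0,0,150],[0,85,15,0,0,0,150],[0,100,18,0,0,0,150]]'
python3 -m pendant '[[0,15,3,0,0,0,150],[0,40,7,0,0,0,150],[0,66,11,0,0,0,150],[0,85,15,0,0,0,150],[0,98,18,0,0,0,150]]'
python3 -m pendant '[[0,0,0,0,0,0,150],[0,0,0,0,0,0,150],[0,0,0,0,0,0,150],[0,0,0,0,0,0,150],[0,0,0,0,0,0,150]]'
python3 - <<'E'
from h import *
go(*P['drip'],.06,None)
p=robot.observe()['position']; P['bottle']=(p[0],p[1])
import numpy as np
x,y,w,h=300,40,120,110;out=[]
for n,(x,y,w,h,f) in {'top':(315,60,90,80,4.4),'scene':(350,125,90,80,4.4)}.items():
    im=cv2.cvtColor(robot.read_camera(n),cv2.COLOR_RGB2BGR)[y:y+h,x:x+w]
    im=cv2.resize(im,None,fx=f,fy=f,interpolation=cv2.INTER_CUBIC)
    for c,col in((circ(.0465,.028,*P['drip']),(255,0,255)),(circ(.037,.005,*P['drip']),(255,0,255)),(circ(.03,.06,*P['bottle']),(0,255,0))):
        cv2.polylines(im,[np.int32((proj(n,c)-[x,y]+.5)*f*8)],True,col,1,cv2.LINE_AA,3)
    out.append(im)
cv2.imwrite('pics/b2.png',np.hstack(out))
E
```

```text
t: 4.47
position: [0.5038, 0.0495, 0.1155]
ee_rot: [69.6, 89.9, 9.8]
wrist_force: [0.5, 0.2, -1.5]
opening: 0.0598
t: 4.88
position: [0.6014, 0.0857, 0.1147]
ee_rot: [74.6, 89.8, 15.0]
wrist_force: [1.0, 0.1, -2.5]
opening: 0.0596
t: 5.3
position: [0.6945, 0.1197, 0.1142]
ee_rot: [84.2, 89.9, 24.5]
wrist_force: [0.2, 0.4, -2.5]
opening: 0.0592
t: 5.72
position: [0.6914, 0.1173, 0.1143]
ee_rot: [-108.2, 89.9, -168.0]
wrist_force: [-0.2, 0.4, -1.5]
opening: 0.0594
t 5.72 pos [0.6914 0.1173 0.1143] jaw 30.2 q7 30.3 open 0.0594 F [-0.2  0.4 -1.5]
-> shift [54.3  2.2  0.5] turn [-0.    -0.     0.001] rows 1.3
```

View pics/b2.png

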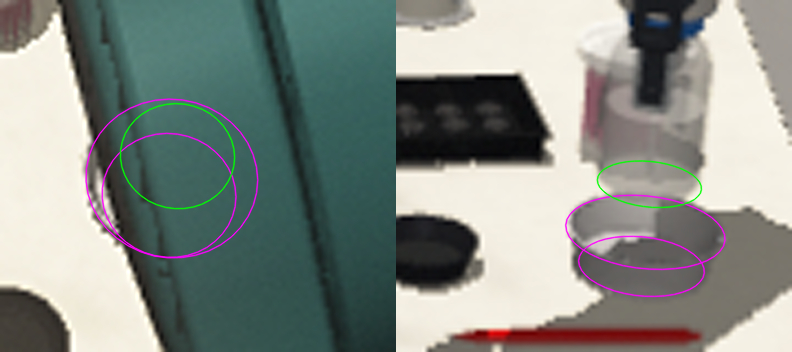

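```bash
python3 -m pendant '[[10,2,0,0,0,0,150],[22,2,0,0,0,0,150],[34,2,0,0,0,0,150],[42,2,0,0,0,0,150],[47,2,0,0,0,0,150]]'
python3 -m pendant '[[2,0,0,0,0,0,150],[4,0,0,0,0,0,150],[6,0,0,0,0,0,150],[7,0,0,0,0,0,150],[7,0,0,0,0,0,150]]'
python3 -c "
from h import *
go(*P['drip'],.06)"
```

```text
t: 6.23
position: [0.6929, 0.1188, 0.0647]
ee_rot: [-110.6, 89.8, -170.3]
wrist_force: [-0.5, 0.4, -1.2]
opening: 0.0594
t: 6.65
position: [0.6946, 0.1189, 0.0605]
ee_rot: [67.8, 90.0, 8.0]
wrist_force: [0.0, 0.4, -1.3]
opening: 0.0593
t 6.65 pos [0.6946 0.1189 0.0605] jaw 30.3 q7 31.3 open 0.0593 F [ 0.   0.4 -1.3]
-> shift [ 0.5 -1.4  0.3] turn [-0.  0. -0.] rows 0.0
```

```bash
python3 -m pendant '[[0.4,0,0,0,0,0,150],[0.8,0,0,0,0,0,150],[1.2,0,0,0,0,0,150],[1.5,0,0,0,0,0,150],[1.5,0,0,0,0,0,150]]'
python3 -c "
from h import *
go(*P['drip'],.06)"
```

```text
t: 7.07
position: [0.6948, 0.1189, 0.0599]
ee_rot: [79.3, 90.0, 19.6]
wrist_force: [-1.3, -0.3, 4.7]
opening: 0.0595
t 7.07 pos [0.6948 0.1189 0.0599] jaw 30.2 q7 31.3 open 0.0595 F [-1.3 -0.3  4.7]
-> shift [-0.1 -1.5  0.1] turn [-0.     0.    -0.001] rows 0.0
```

Contact (+4.7 N). I release slowly, retract, and work out the way to the loupe.

```bash
python3 -m pendant '[[0,0,0,0,0,0,60],[0,0,0,0,0,0,40],[0,0,0,0,0,0,0],[0,0,0,0,0,0,0],[0,0,0,0,0,0,0]]'
python3 -m pendant '[[-10,0,0,0,0,0,0],[-30,0,0,0,0,0,0],[-55,0,0,0,0,0,0],[-80,0,0,0,0,0,0],[-100,0,0,0,0,0,0]]'
python3 -c "
from h import *
go(*P['loupe'],.12,45)"
```

```text
t: 7.48
position: [0.6944, 0.119, 0.0586]
ee_rot: [-48.7, 90.0, -108.5]
wrist_force: [-0.5, 0.5, 0.3]
opening: 0.0855
t: 7.9
position: [0.6951, 0.1188, 0.1614]
ee_rot: [66.5, 89.9, 6.8]
wrist_force: [1.1, -0.0, 0.5]
opening: 0.0854
t 7.9 pos [0.6951 0.1188 0.1614] jaw 30.2 q7 29.3 open 0.0854 F [ 1.1 -0.   0.5]
-> shift [  40.8 -212.1 -145.8] turn [-0.258  0.001 -0.002] rows 6.3
```

```bash
python3 -m pendant '[[0,-20,-14,0,0,0,0],[0,-43,-30,0,0,0,0],[0,-66,-46,0,0,0,0],[0,-88,-61,0,0,0,0],[0,-106,-73,0,0,0,40]]'
python3 -m pendant '[[0,-20,-14,0,0,0,90],[0,-43,-30,0,0,0,90],[0,-70,-48,0,0,0,90],[10,-92,-63,0,0,0,90],[30,-106,-73,0,0,0,90]]'
python3 -m pendant '[[30,0,0,0,0,0,90],[50,0,0,0,0,0,90],[65,0,0,0,0,0,90],[72,0,0,0,0,0,90],[72,0,0,0,0,0,90]]'
python3 - <<'E'
from h import *
go(*P['loupe'],.015)
im=cv2.cvtColor(robot.read_camera('scene'),cv2.COLOR_RGB2BGR)[140:240,270:430]
cv2.imwrite('pics/l1.png',cv2.resize(im,None,fx=5,fy=5,interpolation=cv2.INTER_CUBIC))
E
```

```text
t: 8.32
position: [0.5638, 0.1288, 0.1595]
ee_rot: [-156.6, 90.0, 143.6]
wrist_force: [-1.1, -0.2, -0.1]
opening: 0.0756
t: 8.73
position: [0.436, 0.1386, 0.1306]
ee_rot: [101.2, 89.8, 41.5]
wrist_force: [0.4, 0.5, -0.8]
opening: 0.0551
t: 9.15
position: [0.4375, 0.138, 0.0561]
ee_rot: [-103.3, 89.9, -163.0]
wrist_force: [-0.3, -0.5, 0.5]
opening: 0.0555
t 9.15 pos [0.4375 0.138  0.0561] jaw 30.2 q7 26.9 open 0.0555 F [-0.3 -0.5  0.5]
-> shift [41.1  0.9  0.6] turn [-0.    -0.     0.002] rows 1.0
```

View pics/l1.png

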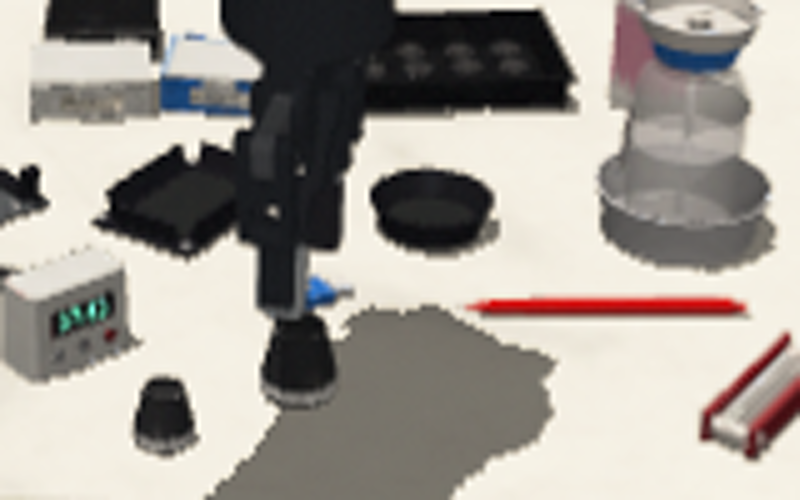

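The bottle stands upright in its cup at crop (690,150), and the fingers are right over the large loupe at (300,350).

```bash
python3 -m pendant '[[12,1,0,0,0,0,90],[24,1,0,0,0,0,90],[34,1,0,0,0,0,90],[41,1,0,0,0,0,90],[41,1,0,0,0,0,90]]'
python3 -m pendant '[[0,0,0,0,0,0,130],[0,0,0,0,0,0,170],[0,0,0,0,0,0,220],[0,0,0,0,0,0,220],[0,0,0,0,0,0,220]]' 35
python3 -m pendant '[[0,0,0,0,0,0,220],[-5,0,0,0,0,0,220],[-12,0,0,0,0,0,220],[-25,0,0,0,0,0,220],[-35,0,0,0,0,0,220]]' 
python3 -c "
from h import *
go(*P['lcup'],.055)"
```

```text
t: 9.62
position: [0.4385, 0.1387, 0.0153]
ee_rot: [-106.1, 90.0, -165.9]
wrist_force: [0.2, 0.3, -0.9]
opening: 0.0553
t: 10.03
position: [0.4389, 0.1388, 0.0164]
ee_rot: [77.9, 89.9, 18.2]
wrist_force: [-0.9, -0.4, 6.6]
opening: 0.0288
t: 10.45
position: [0.4384, 0.1387, 0.0517]
ee_rot: [-135.8, 90.0, 164.4]
wrist_force: [0.1, 0.2, -0.4]
opening: 0.0287
t 10.45 pos [0.4384 0.1387 0.0517] jaw 30.3 q7 27.3 open 0.0287 F [ 0.1  0.2 -0.4]
-> shift [ -3.3 174.8  24.1] turn [-0. -0.  0.] rows 4.2
```

```bash
python3 -m pendant '[[-3,15,2,0,0,0,220],[-3,36,5,0,0,0,220],[-3,57,8,0,0,0,220],[-3,76,11,0,0,0,220],[-3,90,12,0,0,0,220]]'
python3 -m pendant '[[0,15,2,0,0,0,220],[0,36,5,0,0,0,220],[0,57,8,0,0,0,220],[0,74,10,0,0,0,220],[0,84,12,0,0,0,220]]'
python3 -m pendant '[[0,0,0,0,0,0,220],[0,0,0,0,0,0,220],[0,0,0,0,0,0,220],[0,0,0,0,0,0,220],[0,0,0,0,0,0,220]]'
python3 - <<'E'
from h import *
go(*P['lcup'],.021)
im=cv2.cvtColor(robot.read_camera('scene'),cv2.COLOR_RGB2BGR)[130:230,270:430]
cv2.imwrite('pics/l2.png',cv2.resize(im,None,fx=5,fy=5,interpolation=cv2.INTER_CUBIC))
E
```

```text
t: 10.87
position: [0.5246, 0.1746, 0.0548]
ee_rot: [71.6, 89.8, 11.9]
wrist_force: [0.2, -0.5, -1.5]
opening: 0.0286
t: 11.28
position: [0.6031, 0.2072, 0.0547]
ee_rot: [79.4, 89.8, 19.7]
wrist_force: [0.2, 0.4, -1.1]
opening: 0.0292
t: 11.7
position: [0.5997, 0.2051, 0.0538]
ee_rot: [-102.4, 89.9, -162.1]
wrist_force: [-0.4, -0.2, -0.6]
opening: 0.0288
t 11.7 pos [0.5997 0.2051 0.0538] jaw 30.2 q7 23.9 open 0.0288 F [-0.4 -0.2 -0.6]
-> shift [32.8  2.1  0.1] turn [-0.    -0.     0.002] rows 0.8
```

View pics/l2.png

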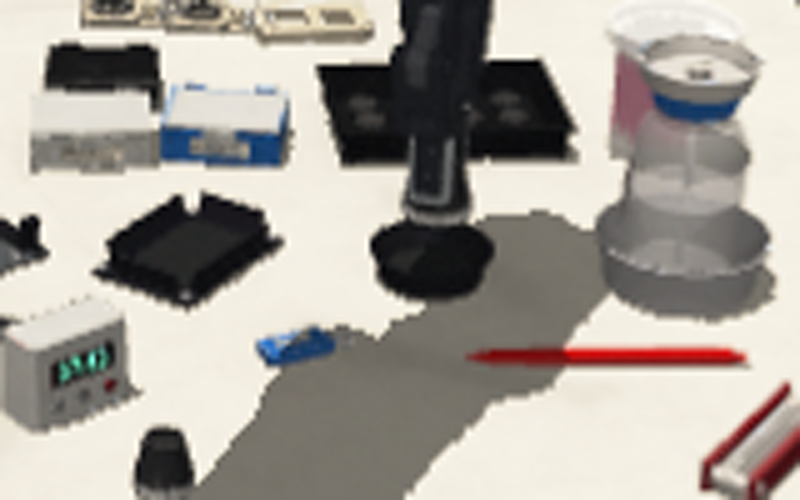

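```bash
python3 -m pendant '[[8,2,0,0,0,0,220],[16,2,0,0,0,0,220],[23,2,0,0,0,0,220],[28,2,0,0,0,0,220],[30,2,0,0,0,0,220]]'
python3 -m pendant '[[1,0,0,0,0,0,220],[2,0,0,0,0,0,220],[3,0,0,0,0,0,220],[3,0,0,0,0,0,220],[3,0,0,0,0,0,220]]'
python3 -c "
from h import *
go(*P['lcup'],.021)"
```

```text
t: 12.17
position: [0.6017, 0.2064, 0.0223]
ee_rot: [-100.5, 89.9, -160.3]
wrist_force: [-0.4, -0.6, -0.3]
opening: 0.0292
t: 12.58
position: [0.6026, 0.2065, 0.0215]
ee_rot: [-139.9, 90.0, 160.3]
wrist_force: [-1.6, -0.8, 4.5]
opening: 0.0286
t 12.58 pos [0.6026 0.2065 0.0215] jaw 30.2 q7 24.6 open 0.0286 F [-1.6 -0.8  4.5]
-> shift [ 0.5 -1.2 -0.1] turn [-0. -0.  0.] rows 0.0
```

```bash
python3 -m pendant '[[0,0,0,0,0,0,150],[0,0,0,0,0,0,130],[0,0,0,0,0,0,100],[0,0,0,0,0,0,80],[0,0,0,0,0,0,80]]'
python3 -m pendant '[[-8,0,0,0,0,0,80],[-25,0,0,0,0,0,80],[-50,0,0,0,0,0,80],[-75,0,0,0,0,0,80],[-95,0,0,0,0,0,80]]'
python3 - <<'E'
from h import *
go(*P['timer'][:2],.07,85.4)
go(*P['timer'][:2],.07)
E
```

```text
t: 13.0
position: [0.6028, 0.2068, 0.0207]
ee_rot: [76.3, 90.0, 16.6]
wrist_force: [0.1, 0.4, 0.2]
opening: 0.0588
t: 13.42
position: [0.6032, 0.2067, 0.1179]
ee_rot: [75.4, 89.9, 15.6]
wrist_force: [-0.4, -0.2, -0.6]
opening: 0.0587
t 13.42 pos [0.6032 0.2067 0.1179] jaw 30.2 q7 22.3 open 0.0587 F [-0.4 -0.2 -0.6]
-> shift [  47.6 -180.  -136.5] turn [-0.963  0.001 -0.001] rows 7.7
t 13.42 pos [0.6032 0.2067 0.1179] jaw 30.2 q7 22.3 open 0.0587 F [-0.4 -0.2 -0.6]
-> shift [  47.6 -180.  -136.5] turn [-0.     0.    -0.001] rows 5.5
```

```bash
python3 -m pendant '[[0,-16,-12,0,0,0,80],[0,-36,-27,0,0,0,80],[0,-56,-43,0,0,0,80],[0,-75,-57,0,0,0,80],[0,-90,-68,0,0,0,80]]'
python3 -m pendant '[[0,-18,-14,0,0,0,80],[0,-38,-29,0,0,0,80],[0,-58,-44,0,0,0,80],[0,-76,-58,0,0,0,80],[0,-90,-68,0,0,0,80]]'
python3 -m pendant '[[0,0,0,-0.12,0,0,80],[0,0,0,-0.24,0,0,80],[0,0,0,-0.36,0,0,80],[0,0,0,-0.48,0,0,80],[0,0,0,-0.6,0,0,80]]'
python3 -m pendant '[[0,0,0,-0.12,0,0,80],[0,0,0,-0.24,0,0,80],[0,0,0,-0.36,0,0,80],[0,0,0,-0.36,0,0,80],[0,0,0,-0.36,0,0,80]]'
python3 - <<'E'
from h import *
go(*P['timer'][:2],.06,85.4)
overlay('t1',['timer','cradle','lcup'])
E
```

```text
t: 13.83
position: [0.4884, 0.2203, 0.1163]
ee_rot: [-135.6, 89.9, 164.7]
wrist_force: [1.0, -0.9, -0.4]
opening: 0.0585
t: 14.25
position: [0.3765, 0.2336, 0.1163]
ee_rot: [-133.7, 89.9, 166.6]
wrist_force: [-0.4, 0.1, 0.4]
opening: 0.0585
t: 14.67
position: [0.3789, 0.2336, 0.1164]
ee_rot: [52.5, 89.9, 27.5]
wrist_force: [0.5, 0.3, 0.1]
opening: 0.0587
t: 15.08
position: [0.379, 0.2334, 0.1162]
ee_rot: [50.3, 90.0, 45.4]
wrist_force: [0.3, 0.6, -0.5]
opening: 0.0588
t 15.08 pos [0.379  0.2334 0.1162] jaw 85.1 q7 48.3 open 0.0588 F [ 0.3  0.6 -0.5]
-> shift [56.2  0.5 -0.1] turn [-0.006  0.001 -0.001] rows 1.3
```

View pics/t1_scene.png

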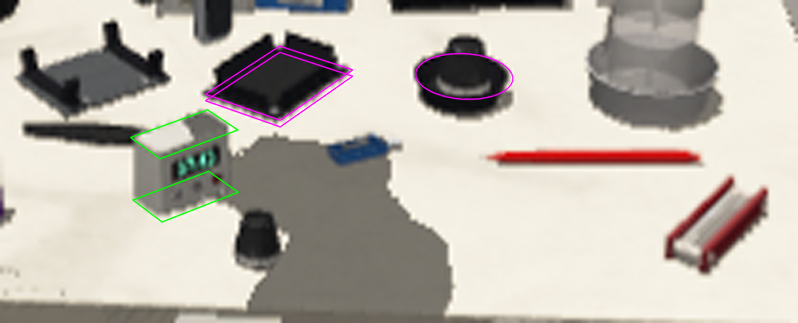

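The loupe sits inside its cup at crop (462,75), upright. Next I descend on the timer.

```bash
python3 -m pendant '[[18,0,0,0,0,0,80],[38,0,0,0,0,0,80],[58,0,0,0,0,0,80],[72,0,0,0,0,0,80],[80,0,0,0,0,0,80]]'
python3 -m pendant '[[7,0,0,0,0,0,80],[14,0,0,0,0,0,80],[19,0,0,0,0,0,80],[19,0,0,0,0,0,80],[19,0,0,0,0,0,80]]'
python3 -m pendant '[[0,0,0,0,0,0,110],[0,0,0,0,0,0,140],[0,0,0,0,0,0,170],[0,0,0,0,0,0,210],[0,0,0,0,0,0,210]]' 35
python3 -m pendant '[[0,0,0,0,0,0,210],[-5,0,0,0,0,0,210],[-14,0,0,0,0,0,210],[-27,0,0,0,0,0,210],[-38,0,0,0,0,0,210]]'
python3 - <<'E'
from h import *
go(*P['cradle'][:2],.058,103)
E
```

```text
t: 15.6
position: [0.3783, 0.2332, 0.0345]
ee_rot: [-122.7, 89.9, -127.5]
wrist_force: [-0.7, 0.7, -0.6]
opening: 0.0586
t: 16.02
position: [0.3788, 0.2335, 0.0169]
ee_rot: [14.4, 90.0, 9.7]
wrist_force: [-0.7, 1.2, -0.2]
opening: 0.0586
t: 16.43
position: [0.379, 0.2338, 0.0175]
ee_rot: [42.6, 89.9, 37.8]
wrist_force: [-0.8, 0.6, 6.0]
opening: 0.0274
t: 16.85
position: [0.3785, 0.2333, 0.0558]
ee_rot: [-126.2, 90.0, -131.0]
wrist_force: [0.2, -0.4, -1.3]
opening: 0.0273
t 16.85 pos [0.3785 0.2333 0.0558] jaw 85.3 q7 48.3 open 0.0273 F [ 0.2 -0.4 -1.3]
-> shift [ -2.2  78.4 133.5] turn [-0.31 -0.    0.  ] rows 3.7
```

Run:
```python
from h import *
im=cv2.cvtColor(robot.read_camera('scene'),cv2.COLOR_RGB2BGR)[150:240,220:320]
im2=cv2.cvtColor(robot.read_camera('top'),cv2.COLOR_RGB2BGR)[150:240,210:320]
cv2.imwrite('pics/t2.png',np.hstack([cv2.resize(im,(400,360),interpolation=cv2.INTER_CUBIC),cv2.resize(im2,(400,360),interpolation=cv2.INTER_CUBIC)]))
```

View pics/t2.png

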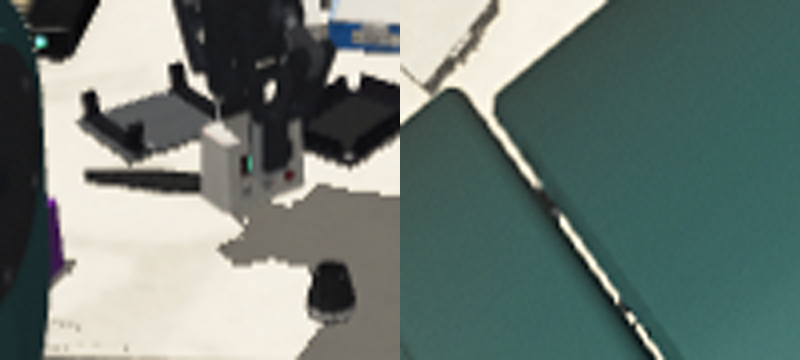

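```bash
python3 -m pendant '[[-2,7,12,0,0,0,210],[-2,16,27,0,0,0,210],[-2,25,43,0,0,0,210],[-2,33,57,0,0,0,210],[-2,39,67,0,0,0,210]]'
python3 -m pendant '[[0,7,12,0,0,0,210],[0,16,27,0,0,0,210],[0,25,43,0,0,0,210],[0,33,57,0,0,0,210],[0,39,66,0,0,0,210]]'
python3 -m pendant '[[0,0,0,-0.08,0,0,210],[0,0,0,-0.17,0,0,210],[0,0,0,-0.26,0,0,210],[0,0,0,-0.31,0,0,210],[0,0,0,-0.31,0,0,210]]'
python3 - <<'E'
from h import *
go(*P['cradle'][:2],.023,103)
im=cv2.cvtColor(robot.read_camera('scene'),cv2.COLOR_RGB2BGR)[130:210,260:350]
cv2.imwrite('pics/t3.png',cv2.resize(im,None,fx=6,fy=6,interpolation=cv2.INTER_CUBIC))
E
```

```text
t: 17.37
position: [0.4503, 0.2675, 0.0568]
ee_rot: [35.3, 89.9, 30.6]
wrist_force: [-0.7, 0.9, -0.4]
opening: 0.0276
t: 17.78
position: [0.5193, 0.3007, 0.0566]
ee_rot: [25.6, 89.9, 20.8]
wrist_force: [0.7, 1.3, -0.4]
opening: 0.0272
t: 18.2
position: [0.5171, 0.2997, 0.0564]
ee_rot: [-172.4, 89.9, -159.4]
wrist_force: [0.7, 0.1, 0.3]
opening: 0.0271
t 18.2 pos [0.5171 0.2997 0.0564] jaw 103.1 q7 62.7 open 0.0271 F [0.7 0.1 0.3]
-> shift [33.4  0.4  1.1] turn [ 0.001 -0.001  0.   ] rows 0.8
```

View pics/t3.png

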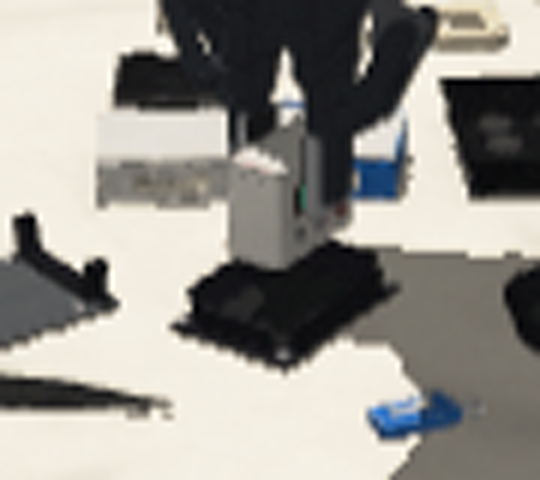

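```bash
python3 -m pendant '[[8,0,1,0,0,0,210],[16,0,1,0,0,0,210],[23,0,1,0,0,0,210],[28,0,1,0,0,0,210],[30,0,1,0,0,0,210]]'
python3 -m pendant '[[1,0,0,0,0,0,210],[2,0,0,0,0,0,210],[3,0,0,0,0,0,210],[4,0,0,0,0,0,210],[4,0,0,0,0,0,210]]'
python3 - <<'E'
from h import *
go(*P['cradle'][:2],.022,103)
E
```

```text
t: 18.67
position: [0.5178, 0.3, 0.0253]
ee_rot: [-155.8, 89.9, -142.8]
wrist_force: [-1.3, -0.1, -0.7]
opening: 0.0271
t: 19.08
position: [0.5187, 0.3005, 0.0229]
ee_rot: [18.3, 90.0, 31.4]
wrist_force: [-0.2, 0.0, -1.2]
opening: 0.0276
t 19.08 pos [0.5187 0.3005 0.0229] jaw 103.0 q7 62.3 open 0.0276 F [-0.2  0.  -1.2]
-> shift [ 0.9  0.  -0.7] turn [ 0.  0. -0.] rows 0.0
```

```bash
python3 -m pendant '[[0.4,0,0,0,0,0,210],[0.8,0,0,0,0,0,210],[1.2,0,0,0,0,0,210],[1.4,0,0,0,0,0,210],[1.4,0,0,0,0,0,210]]'
python3 - <<'E'
from h import *
go(*P['cradle'][:2],.022,103)
E
```

```text
t: 19.5
position: [0.5188, 0.3005, 0.0225]
ee_rot: [-2.3, 90.0, 10.7]
wrist_force: [-1.4, -0.9, 7.4]
opening: 0.0273
t 19.5 pos [0.5188 0.3005 0.0225] jaw 103.0 q7 62.3 open 0.0273 F [-1.4 -0.9  7.4]
-> shift [ 0.5 -0.  -0.8] turn [0. 0. 0.] rows 0.0
```

```bash
python3 -m pendant '[[0,0,0,0,0,0,160],[0,0,0,0,0,0,140],[0,0,0,0,0,0,110],[0,0,0,0,0,0,85],[0,0,0,0,0,0,85]]'
python3 -m pendant '[[-10,0,0,0,0,0,85],[-35,0,0,0,0,0,85],[-65,0,0,0,0,0,85],[-95,0,0,0,0,0,85],[-115,0,0,0,0,0,85]]'
python3 - <<'E'
from h import *
go(*P['hexk'][:2],.10,101.6)
E
```

```text
t: 19.92
position: [0.5186, 0.3004, 0.0212]
ee_rot: [-146.8, 90.0, -133.8]
wrist_force: [-0.3, 0.2, 0.6]
opening: 0.0571
t: 20.33
position: [0.5195, 0.301, 0.1396]
ee_rot: [19.8, 89.8, 32.8]
wrist_force: [1.2, -0.8, -0.1]
opening: 0.0573
t 20.33 pos [0.5195 0.301  0.1396] jaw 103.0 q7 63.7 open 0.0573 F [ 1.2 -0.8 -0.1]
-> shift [  39.3 -327.    -4.4] turn [ 0.025  0.003 -0.001] rows 7.9
```

```bash
python3 -m pendant '[[0,-18,0,0,0,0,85],[0,-48,0,0,0,0,85],[0,-80,0,0,0,0,85],[0,-112,0,0,0,0,85],[0,-140,0,0,0,0,85]]'
python3 -m pendant '[[0,-32,0,0,0,0,85],[0,-65,-1,0,0,0,85],[0,-98,-2,0,0,0,85],[0,-125,-3,0,0,0,85],[0,-147,-4,0,0,0,85]]'
python3 -m pendant '[[10,-20,0,0,0,0,85],[25,-35,0,0.01,0,0,85],[40,-40,0,0.02,0,0,85],[50,-40,0,0.025,0,0,85],[55,-40,0,0.025,0,0,85]]'
python3 - <<'E'
from h import *
go(*P['hexk'][:2],.002,101.6)
im=cv2.cvtColor(robot.read_camera('scene'),cv2.COLOR_RGB2BGR)[150:235,350:460]
im2=cv2.cvtColor(robot.read_camera('top'),cv2.COLOR_RGB2BGR)[75:255,215:455]
cv2.imwrite('pics/h1.png',np.hstack([cv2.resize(im,(440,340),interpolation=cv2.INTER_CUBIC),cv2.resize(im2,(360,270),interpolation=cv2.INTER_CUBIC)[:340]if 0 else cv2.copyMakeBorder(cv2.resize(im2,(360,270),interpolation=cv2.INTER_CUBIC),0,70,0,0,0)]))
E
```

```text
t: 20.75
position: [0.5505, 0.1618, 0.1373]
ee_rot: [-51.3, 89.9, -38.3]
wrist_force: [0.1, -1.4, -0.2]
opening: 0.0573
t: 21.17
position: [0.5797, 0.0166, 0.1371]
ee_rot: [-77.1, 89.9, -64.2]
wrist_force: [0.4, 0.3, 0.2]
opening: 0.057
t: 21.58
position: [0.5875, -0.0192, 0.0805]
ee_rot: [166.8, 89.9, 178.4]
wrist_force: [-0.6, 0.7, 0.4]
opening: 0.0569
t 21.58 pos [ 0.5875 -0.0192  0.0805] jaw 101.5 q7 92.2 open 0.0569 F [-0.6  0.7  0.4]
-> shift [78.5  0.4  1.7] turn [-0.001 -0.002 -0.   ] rows 1.9
```

View pics/h1.png

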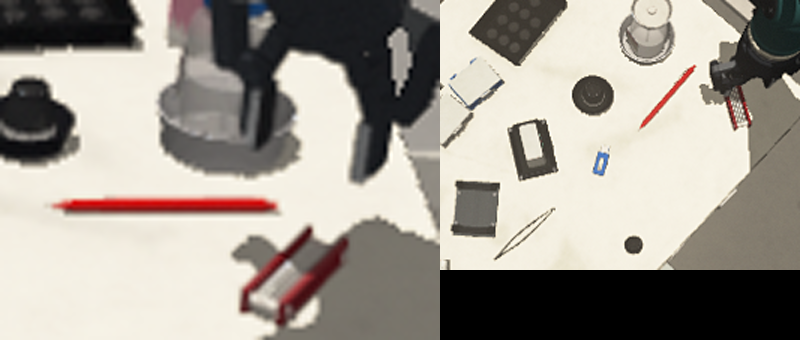

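The bottle, loupe and timer all sit in their holders in the top inset, and the fingers straddle the hex set. That makes 13 pictures viewed.

```bash
python3 -m pendant '[[14,0,1,0,0,0,85],[30,0,1,0,0,0,85],[46,0,1,0,0,0,85],[56,0,1,0,0,0,85],[62,0,1,0,0,0,85]]'
python3 -m pendant '[[5,0,0,0,0,0,85],[10,0,0,0,0,0,85],[14,0,0,0,0,0,85],[15,0,0,0,0,0,85],[15,0,0,0,0,0,85]]'
python3 -m pendant '[[0,0,0,0,0,0,110],[0,0,0,0,0,0,140],[0,0,0,0,0,0,170],[0,0,0,0,0,0,210],[0,0,0,0,0,0,210]]' 35
python3 -m pendant '[[0,0,0,0,0,0,210],[0,0,0,0,0,0,210],[-6,0,0,0,0,0,210],[-16,0,0,0,0,0,210],[-28,0,0,0,0,0,210]]' 
python3 -m pendant '[[-15,0,0,0,0,0,210],[-35,0,0,0,0,0,210],[-50,0,0,0,0,0,210],[-58,0,0,0,0,0,210],[-60,0,0,0,0,0,210]]'
python3 - <<'E'
from h import *
go(*P['rest'][:2],.09,86.5)
E
```

```text
t: 22.1
position: [0.5892, -0.0177, 0.0189]
ee_rot: [128.2, 90.0, 139.9]
wrist_force: [-0.7, 0.1, 1.0]
opening: 0.0567
t: 22.52
position: [0.5894, -0.0189, 0.0044]
ee_rot: [-62.1, 90.0, -50.5]
wrist_force: [-0.2, 0.5, -1.2]
opening: 0.057
t: 22.93
position: [0.5898, -0.0189, 0.0049]
ee_rot: [-14.4, 89.9, -2.8]
wrist_force: [-0.1, -0.5, 3.2]
opening: 0.0269
t: 23.35
position: [0.5885, -0.0188, 0.0325]
ee_rot: [169.9, 89.9, -178.5]
wrist_force: [0.3, -0.0, -1.0]
opening: 0.0271
t: 23.77
position: [0.5906, -0.0189, 0.0947]
ee_rot: [-10.1, 89.8, 1.5]
wrist_force: [0.3, 0.4, 0.0]
opening: 0.0271
t 23.77 pos [ 0.5906 -0.0189  0.0947] jaw 101.6 q7 92.3 open 0.0271 F [0.3 0.4 0. ]
-> shift [  4.1 429.4 -83.6] turn [0.263 0.004 0.   ] rows 10.5
```

```bash
python3 -m pendant '[[0,12,-2,0,0,0,210],[0,38,-8,0,0,0,210],[0,70,-14,0,0,0,210],[0,105,-21,0,0,0,210],[0,140,-28,0,0,0,210]]' 
python3 -m pendant '[[0,33,-7,0,0,0,210],[0,66,-13,0,0,0,210],[0,99,-19,0,0,0,210],[0,132,-26,0,0,0,210],[0,160,-31,0,0,0,210]]' 
python3 -m pendant '[[0,27,-5,0,0,0,210],[0,55,-10,0.05,0,0,210],[0,84,-16,0.13,0,0,210],[0,110,-21,0.21,0,0,210],[0,129,-25,0.263,0,0,210]]'
python3 - <<'E'
from h import *
go(*P['rest'][:2],.09,86.5)
x0,y0,yaw=P['rest'];a=np.radians(yaw);Rz=np.array([[np.cos(a),-np.sin(a)],[np.sin(a),np.cos(a)]])
out=[]
for n,(x,y,w,h) in {'top':(215,185,50,60),'scene':(235,160,50,36)}.items():
    im=cv2.imread(f'pics/{n}0.png')[y:y+h,x:x+w];f=400/w;im=cv2.resize(im,None,fx=f,fy=f,interpolation=cv2.INTER_CUBIC)
    for hx,y1,y2,z in((.033,-.043,.043,.005),(.033,.029,.039,.025),(.033,-.039,-.029,.025)):
        c=np.array([[-hx,y1],[hx,y1],[hx,y2],[-hx,y2]])@Rz.T+[x0,y0]
        cv2.polylines(im,[np.int32((proj(n,np.c_[c,np.full(4,z)])-[x,y]+.5)*f*8)],True,(255,0,255),1,cv2.LINE_AA,3)
    out.append(cv2.copyMakeBorder(im,0,480-im.shape[0],0,0,0))
cv2.imwrite('pics/r1.png',np.hstack(out))
E
```

```text
t: 24.18
position: [0.5319, 0.1141, 0.0914]
ee_rot: [174.6, 89.9, -173.8]
wrist_force: [0.6, 0.4, -1.2]
opening: 0.0269
t: 24.6
position: [0.4681, 0.266, 0.0914]
ee_rot: [174.0, 89.8, -174.3]
wrist_force: [0.6, -0.6, -0.8]
opening: 0.027
t: 25.02
position: [0.4176, 0.3877, 0.0913]
ee_rot: [-177.2, 89.9, 179.3]
wrist_force: [0.1, 0.5, -0.1]
opening: 0.0269
t 25.02 pos [0.4176 0.3877 0.0913] jaw 86.5 q7 42.3 open 0.0269 F [ 0.1  0.5 -0.1]
-> shift [ 1.3 -2.4  5.1] turn [ 0.001 -0.002  0.   ] rows 0.1
```

View pics/r1.png

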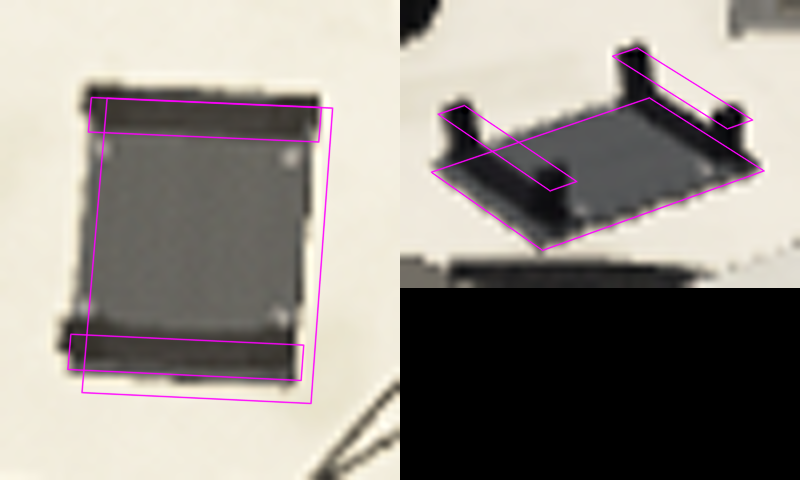

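```bash
python3 -m pendant '[[8,-2,4,0,0,0,210],[18,-2,4,0,0,0,210],[28,-2,4,0,0,0,210],[36,-2,4,0,0,0,210],[40,-2,4,0,0,0,210]]' 
python3 -m pendant '[[0,0,0,0,0,0,210],[0,0,0,0,0,0,210],[0,0,0,0,0,0,210],[0,0,0,0,0,0,210],[0,0,0,0,0,0,210]]'
python3 - <<'E'
from h import *
go(.4233,.3857,.0155,86.5)
im=cv2.cvtColor(robot.read_camera('scene'),cv2.COLOR_RGB2BGR)[135:205,225:325]
cv2.imwrite('pics/r2.png',cv2.resize(im,None,fx=7,fy=7,interpolation=cv2.INTER_CUBIC))
E
```

```text
t: 25.43
position: [0.4243, 0.38, 0.0504]
ee_rot: [-124.1, 89.8, -127.7]
wrist_force: [0.9, -0.5, -0.6]
opening: 0.027
t: 25.85
position: [0.4252, 0.3825, 0.0529]
ee_rot: [50.4, 89.9, 46.9]
wrist_force: [0.6, 0.6, -0.7]
opening: 0.027
t 25.85 pos [0.4252 0.3825 0.0529] jaw 86.5 q7 43.2 open 0.027 F [ 0.6  0.6 -0.7]
-> shift [37.4  3.1 -2.1] turn [ 0.     0.001 -0.001] rows 0.9
```

View pics/r2.png

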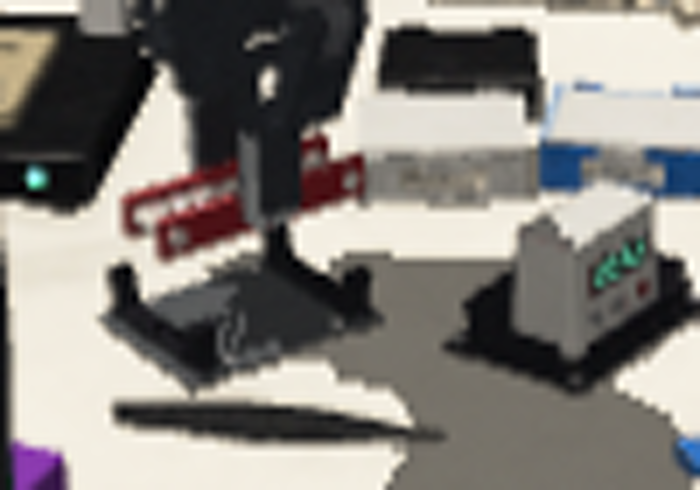

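The timer stands in its cradle, and the hex set hangs level over the rest. Now I lower it.

```bash
python3 -m pendant '[[6,3,-2,0,0,0,210],[13,3,-2,0,0,0,210],[20,3,-2,0,0,0,210],[26,3,-2,0,0,0,210],[29,3,-2,0,0,0,210]]' 
python3 -m pendant '[[2,0,0,0,0,0,210],[4,0,0,0,0,0,210],[6,0,0,0,0,0,210],[7,0,0,0,0,0,210],[7,0,0,0,0,0,210]]'
python3 - <<'E'
from h import *
go(.4233,.3857,.0145,86.5)
E
```

```text
t: 26.32
position: [0.4224, 0.3849, 0.022]
ee_rot: [-129.7, 89.9, -133.2]
wrist_force: [0.4, -0.6, -0.2]
opening: 0.0268
t: 26.73
position: [0.423, 0.3854, 0.0163]
ee_rot: [-59.2, 90.0, -62.6]
wrist_force: [-0.4, -0.1, -0.9]
opening: 0.0273
t 26.73 pos [0.423  0.3854 0.0163] jaw 86.5 q7 43.0 open 0.0273 F [-0.4 -0.1 -0.9]
-> shift [1.8 0.4 0.3] turn [0. 0. 0.] rows 0.0
```

```bash
python3 -m pendant '[[0.5,0,0,0,0,0,210],[1,0,0,0,0,0,210],[1.5,0,0,0,0,0,210],[2,0,0,0,0,0,210],[2,0,0,0,0,0,210]]'
python3 - <<'E'
from h import *
go(.4233,.3857,.0145,86.5)
E
```

```text
t: 27.15
position: [0.4231, 0.3855, 0.0149]
ee_rot: [52.2, 90.0, 48.7]
wrist_force: [-0.8, -0.1, 3.9]
opening: 0.0271
t 27.15 pos [0.4231 0.3855 0.0149] jaw 86.5 q7 43.0 open 0.0271 F [-0.8 -0.1  3.9]
-> shift [0.4 0.2 0.2] turn [ 0.  0. -0.] rows 0.0
```

```bash
python3 -m pendant '[[0,0,0,0,0,0,165],[0,0,0,0,0,0,145],[0,0,0,0,0,0,115],[0,0,0,0,0,0,85],[0,0,0,0,0,0,85]]'
python3 -m pendant '[[-10,0,0,0,0,0,85],[-35,0,0,0,0,0,85],[-70,0,0,0,0,0,85],[-110,0,0,0,0,0,85],[-140,0,0,0,0,0,85]]'
python3 -m pendant '[[-25,25,0,0,0,0,85],[-40,55,0,0,0,0,85],[-50,90,0,0,0,0,85],[-50,125,0,0,0,0,85],[-50,155,0,0,0,0,85]]'
python3 -m pendant '[[0,20,0,0,0,0,85],[0,40,0,0,0,0,85],[0,55,0,0,0,0,85],[0,60,0,0,0,0,85],[0,60,0,0,0,0,85]]'
python3 - <<'E'
from h import *
print(robot.observe()['wrist_force'])
P['hexk']=(.4233,.3857,86.5);P['timer']=(.5188,.3005,103);a=[]
for n,(x,y,w,h) in {'top':(210,70,170,170),'scene':(225,130,190,76)}.items():
    im=cv2.cvtColor(robot.read_camera(n),cv2.COLOR_RGB2BGR)[y:y+h,x:x+w];a.append(im)
t=cv2.resize(a[0],(400,400),interpolation=cv2.INTER_CUBIC);s1=cv2.resize(a[1][:,:76],(400,400),interpolation=cv2.INTER_CUBIC)
cv2.imwrite('pics/f.png',np.vstack([np.hstack([t,s1]),cv2.copyMakeBorder(cv2.resize(a[1][:,70:],(316,200),interpolation=cv2.INTER_CUBIC),0,0,0,484,0)]))
E
```

```text
t: 27.57
position: [0.423, 0.3854, 0.0143]
ee_rot: [-104.8, 90.0, -108.3]
wrist_force: [0.3, -0.4, 0.5]
opening: 0.0569
t: 27.98
position: [0.4234, 0.3856, 0.1575]
ee_rot: [48.6, 89.9, 45.1]
wrist_force: [1.0, 0.1, 0.7]
opening: 0.0571
t: 28.4
position: [0.4323, 0.543, 0.2069]
ee_rot: [67.8, 89.8, 64.3]
wrist_force: [-0.0, 1.2, -0.4]
opening: 0.0571
t: 28.82
position: [0.4351, 0.6013, 0.2046]
ee_rot: [114.7, 90.0, 111.3]
wrist_force: [-0.1, -1.1, 0.0]
opening: 0.0571
[-0.08491447 -1.14388205  0.00431939]
```

View pics/f.png

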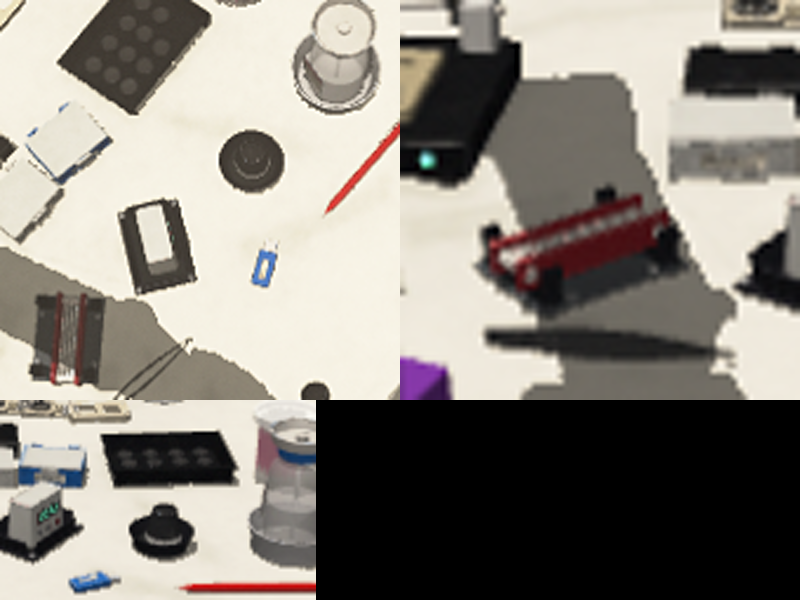

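```bash
python3 -c "
from workcell import robot
print(robot.sign_off(), robot.observe()['t'])"
```

```text
the job is handed in; nothing more can be done
the job is handed in; nothing more can be done
```

All four things are back in their holders, placed in the order you gave: bottle in its drip cup, the 36 mm loupe in its small cup, timer in its cradle, hex-key set across both saddles. I handed the job in after about 29 s of robot time.

- **Seating:** I set each one down until the wrist force showed contact (4 to 7 N). The bottle, timer and hex set touched within about 0.5 mm of the height their seats should give. The loupe touched about 1 mm high against its nominal height, though the grasp reading itself varied by about that much.
- **Last pictures:** they show all four upright and inside their holders, with the hex set on both saddles and the gripper well clear. The timer looked up to about 3 mm off the centre of its cradle, inside the 6 mm of play, so I left it.
- **Disagreements:**
  - The yaws I measured in the world frame were 85 to 103°, not near 45° as the text says. They only fit if the text means the bench's own direction, so I went by the pictures.
  - The jaws closed to about 27 mm on the timer and on the hex set, where 32 and 30 mm were stated. Both still held firmly and level.

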